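Right the toppled tin and shut the keeper bar

ROBOT

A 6-joint arm with a two-finger parallel gripper is mounted at the origin on the work surface. World frame = base frame: x ahead of the robot, y to its left, z up, the work surface at z = 0. Lengths are in m, angles in rad, forces in N, time in s.
With the tool pointing down it reaches from about 0.375 to 0.975 m from the base axis. Payload 3.8 kg.
Tool frame: the origin (TCP) lies at the very end of the fingers, on their centre line; the grasp point (between the pads) lies 19 mm behind it; z points along the fingers, y is the line along which they close (so a half turn about z gives the same grasp; the last joint's range is limited). The gripper opens to 85 mm and grips with 20 to 120 N. Pads are 22 mm wide; open, the fingers measure 114 mm over their backs; the gripper's body (76 mm by 85 mm) begins 54 mm behind the grasp point. The pads swing forward as they close: fully open they stand 13 mm farther back than shut.
Start: joints at [-1.352, 0.264, 1.604, -0, 1.274, -0.037], TCP at [0.171, -0.653, 0.231] pointing down, gripper open.
Joint ranges: [-2.63, 2.63], [-0.94, 2.18], [0.31, 2.57], [-1.31, 4.45], [0, 2.66], [-2.55, 2.55]. Speed limits (rad/s): [2.57, 2.57, 3.14, 3.14, 3.14, 3.14].

INTERFACE

Orientations are given as a 3x3 rotation matrix whose columns are the frame's x, y, z axes.
In Python, from workcell import ctrl, eyes, order gives the robot as it stands (ctrl), with the cameras (eyes) and the job (order).
- The arm moves only by the shell command python3 shift.py 'ROWS' [FORCE]. ROWS is a JSON list of rows, 1 to 12 of them, each written [[rx, ry, rz], [dx, dy, dz], opening]: a rotation vector rx, ry, rz in fractions of the full range, 1 being pi rad, then dx, dy, dz in normalised numbers (1 is 0.75 m), then the opening from 0.0 (shut) to 1.0 (fully open); each row is the pose to reach, as a shift and turn from the pose commanded when the command began, along the tool's axes at that moment; what a row does not reach only later rows make up. A row lasts 1/8 s, in which the tool goes at most 0.0625 m and 0.188 rad, less where a joint would pass 70% of its speed; a pose out of reach is approached as far as the arm can. The fingers move at their own pace and stop on an object; FORCE is the grip in N (left out, the last holds). Time passes only in rows, so rows that do not move let the fingers close. It prints the time, the measured TCP pose, the force, the opening and the grip force at its end. No shift or turn number may pass 1 either way. Input that does not fit is refused with a message, and nothing moves.
- ctrl.sense(): the state, without advancing time (a new reading comes with each control period).
- eyes.snapshot(name): name is "side" or "top"; returns the picture (384x512x3 uint8, red, green, blue); there is no depth.
- eyes.camera_model(name): a dict with "K" (3x3 intrinsics, pixels), "k1" (the pictures are not rectified: a ray, as slopes to the right and down, at radius r is drawn at 1 + k1 r^2 times it, then the intrinsics apply), "eye" and "rotation" of the camera in the world. Camera axes: x right, y up, looking along -z (the intrinsics and any distortion apply to the point x, -y, -z); pixel columns grow to the right and rows downward; lengths in m; the calibration is good to about 2 mm. A picture is of the moment at which its call begins. camera_model takes no time and is no camera call.
- order.finish_job(): hands the job in; it is judged then, once.
The state is a dict: "time": time; "joint_pos": joint angles; "qd": joint speeds; "joint_torque": joint torques, N m; "tcp_pos": TCP position; "tcp_rot": TCP orientation; "contact_force": force on the tool from outside, world axes, zero at the start; "torque": the same for the moment, N m; "grip_width": opening from 0.0 (shut) to 1.0 (fully open); "grip_force": force on a finger pad.
Only numpy, scipy, OpenCV 4.12 (cv2) and the standard library are available. Lean on these libraries where they do the work, as an engineer would, in place of code of your own. Each camera call takes 0.05 s, during which the arm holds its last target. There are 200 camera calls.

TASK

One tin has toppled over the front lip of the tin rack because the keeper bar was left open. Stand it upright again in its own lane, slide it back along the lane until it is up against the row of standing tins, then swing the keeper bar fully shut across the mouth. Do not knock over or shift the other tins, the tub in the other lane, or the spanner and the jar on the bench.

Things in the scene. Friction and masses are not known exactly. Their poses are not given: they have to be found in the camera images.
- rack: Fixed grey sheet-metal rack with two lanes for tins. Origin: centre of its underside on the bench; z up, y along the lanes towards the mouth (to the robot's left, small yaw), x across. Lane floors 6 mm above the bench, y -140 to 140 mm, centre lines x = -44 and 44 mm, 72 mm wide between low walls (tops 32 mm above the bench; divider 16 mm thick). End wall at y = -140 mm, 96 mm tall.
- lip (a point): Middle of the inner top edge of the fixed lip across the rack's mouth (rack x = 0, y = 140 mm, 44 mm above the bench). The lip is 8 mm thick, from y = 140 to 148 mm, and spans both lanes.
- tipped_tin: The toppled tin, in either lane: metal with a brown paper wrap, 60 mm wide (x), 54 mm deep (y), 140 mm tall, plus a black cap 28 mm across, 18 mm tall; 0.3 to 0.55 kg. Origin: centre of the base, z out through the cap. Toppled to the mouth, 58 degrees from upright: its +y face leans on the lip, its +y base edge is on the lane floor. Pushed high up it tips, not slides.
- base_edge (a point): On the toppled tin: middle of its +y base edge, which at the start rests on the lane floor about 62 mm inside the lip, and about which it can be tipped up (nothing but friction holds it).
- cap_top (a point): On the toppled tin: centre of the cap's top, on the tin's axis 158 mm from its base. At the start it hangs out beyond the lip, about 110 mm above the bench; the lower corner of the tin's shoulder is there about 120 mm outward from the base edge and 79 mm above the bench.
- grease_tub: Round grey tub with a white lid, 62 mm in diameter, 74 mm tall, standing in the other lane near its mouth. Origin: centre of its base. Not to be disturbed.
- keeper (a joint): Keeper bar of the rack: a straight steel rod 10 mm in diameter, swinging level about an upright hinge at keeper_pivot. 0 = fully shut, lying straight across both lanes above the lip (along the rack's +x, hard stop); positive (rad) = swung out, anticlockwise from above; at 1.57 it points along the rack's +y. Starts at 1.65 to 2.0, and stays where it is left (stiff hinge, 0.05 N m).
- keeper_pivot (a point): Axis of the keeper bar's hinge, at the height of the bar's centre line, 62 mm above the bench, at the mouth beside the near lane (rack x = -112, y = +144 mm), on a post 70 mm tall and 14 mm in diameter. The bar reaches 211 mm from here.
- bar_end (a point): Centre line of the keeper bar 206 mm from its hinge axis (its free end).
- tin_a1: Standing tin in the near (x = -44 mm) lane's row, against the end wall; same as the tipped tin: 60 mm wide (x), 54 mm deep (y), 140 mm tall, plus a black cap 28 mm across, 18 mm tall; 0.3 to 0.55 kg. Origin: centre of the base, z out through the cap.
- tin_a2: Standing tin in the near (x = -44 mm) lane's row, the second and last of the row, close to the first; same as the tipped tin: 60 mm wide (x), 54 mm deep (y), 140 mm tall, plus a black cap 28 mm across, 18 mm tall; 0.3 to 0.55 kg. Origin: centre of the base, z out through the cap.
- tin_b1: Standing tin in the far (x = +44 mm) lane's row, against the end wall; same as the tipped tin: 60 mm wide (x), 54 mm deep (y), 140 mm tall, plus a black cap 28 mm across, 18 mm tall; 0.3 to 0.55 kg. Origin: centre of the base, z out through the cap.
- tin_b2: Standing tin in the far (x = +44 mm) lane's row, the second and last of the row, close to the first; same as the tipped tin: 60 mm wide (x), 54 mm deep (y), 140 mm tall, plus a black cap 28 mm across, 18 mm tall; 0.3 to 0.55 kg. Origin: centre of the base, z out through the cap.
- pin_spanner: Flat steel ring spanner, 170 mm long, lying on the bench right of the rack. Origin: centre of its underside. A bystander.
- jar: Clear jar with a black lid, 70 mm in diameter, 90 mm tall, right of the rack. Origin: centre of its underside. A bystander.

How it is judged:
By the outcome, as a careful person would: the job done as asked, in the order asked, and still so for the second after the job is handed in, with the robot touching nothing.
It also fails if it takes over 59 s, if anything falls off the work surface, if the arm or the gripper's body presses on something with over 40 N, if the wrist force passes 120 N, or if a joint passes its speed limit or range.

## Working session

There is one attempt and no reset: what is moved stays moved. The work goes in short steps, Python scripts to look and compute and a shell command to move; the robot and the scene stay as the last step left them, time stands still between calls to the robot, and variables do not carry over. Pictures are saved under pics/ and viewed, at most 13 in all, crops included, and the job is handed in when it is done.

```bash
ls; mkdir -p pics
python3 - <<'E'
from workcell import ctrl, eyes, order
import cv2,numpy as np
for n in("side","top"):
    im=eyes.snapshot(n); cv2.imwrite(f"pics/{n}0.png",cv2.resize(im[:,:,::-1],(768,576)))
    c=eyes.camera_model(n); print(n,c)
s=ctrl.sense();print(s["time"],s["tcp_pos"],s["tcp_rot"],s["contact_force"])
E
```

```text
pics
shift.py
workcell.py
side {'K': array([[393.48539857,   0.        , 257.79551544],
       [  0.        , 393.48539857, 192.36074747],
       [  0.        ,   0.        ,   1.        ]]), 'k1': 0.04233558372889932, 'eye': array([ 0.96993458, -0.82741218,  0.80717006]), 'rotation': array([[ 0.87537916, -0.30690684,  0.37352311],
       [ 0.4832898 ,  0.57462379, -0.66048351],
       [-0.01192836,  0.75869341,  0.65133864]])}
top {'K': array([[405.75514899,   0.        , 247.20610758],
       [  0.        , 405.75514899, 188.11393601],
       [  0.        ,   0.        ,   1.        ]]), 'k1': 0.04882248106144054, 'eye': array([ 0.42178348, -0.1408113 ,  1.03497432]), 'rotation': array([[ 0.01535775,  0.98949789, -0.14372912],
       [-0.99914634,  0.00967373, -0.0401624 ],
       [-0.03835022,  0.14422323,  0.98880176]])}
0.1 [ 0.17066279 -0.65236145  0.23004904] [[ 9.67453555e-01  2.53048249e-01 -4.50644310e-04]
 [ 2.53048637e-01 -9.67451408e-01  2.03949518e-03]
 [ 8.01142120e-05 -2.08715179e-03 -9.99997819e-01]] [-0.85350317 -0.21457559  0.00453396]
```

View pics/side0.png

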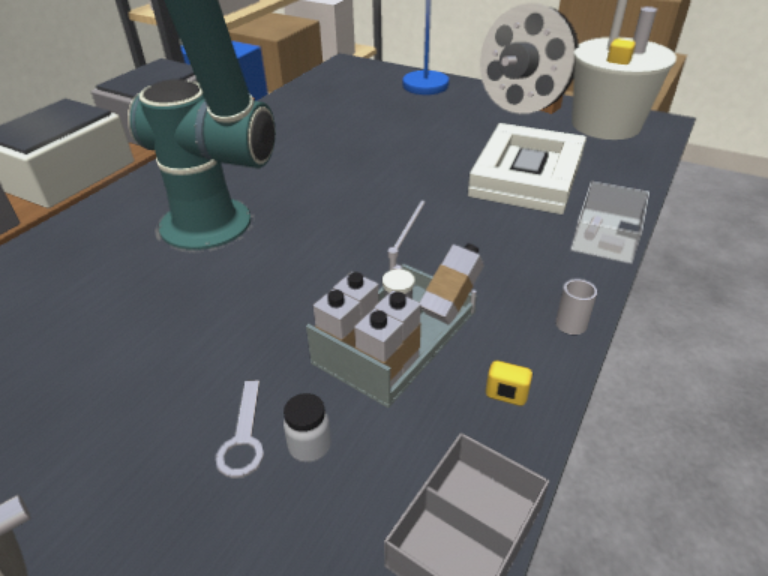

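View pics/top0.png

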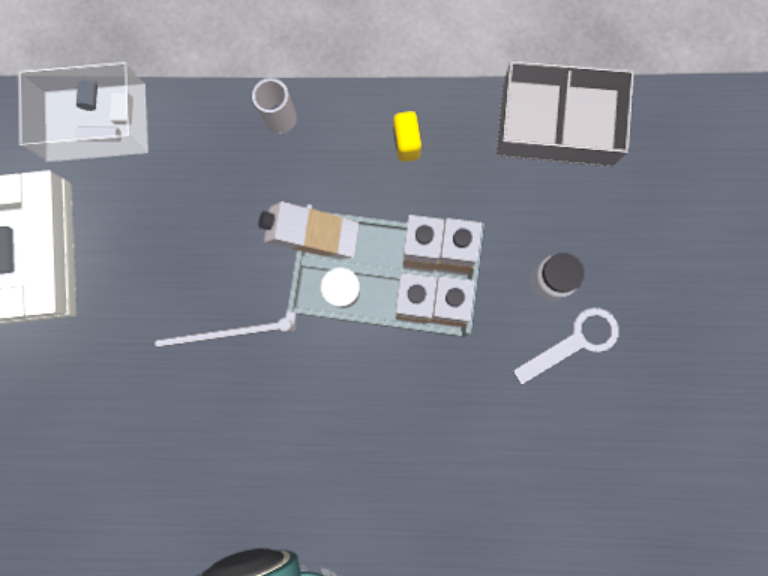

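The side view shows the far lane's tin toppled, with its cap at (470,250). In the top view:
- Toppled tin: cap at (266,220), body running to (357,240).
- Standing tins: caps at (424,235), (462,238), (416,294) and (455,297).
- Tub: (340,287).
- Keeper: pivot at (289,321), free end at (158,343).

Next I'll measure these.

```bash
cat > h.py <<'E'
from workcell import ctrl, eyes, order
import cv2,numpy as np
def ray(n,px):
    c=eyes.camera_model(n)
    u=cv2.undistortPoints(np.array(px,float).reshape(-1,1,2),c["K"],np.array([c["k1"],0,0,0]))[:,0]
    d=np.c_[u[:,0],-u[:,1],-np.ones(len(u))]@np.array(c["rotation"]).T
    return np.array(c["eye"]),d
def onz(n,px,z):
    e,d=ray(n,px); return e+d*((z-e[2])/d[:,2])[:,None]
def tri(p1,p2):
    e1,d1=ray("top",[p1]);e2,d2=ray("side",[p2]);d1=d1[0];d2=d2[0]
    t=np.linalg.lstsq(np.c_[d1,-d2],e2-e1,rcond=None)[0]
    a,b=e1+t[0]*d1,e2+t[1]*d2
    return (a+b)/2,np.linalg.norm(a-b)
def blobs(m,lo=15,hi=4000):
    n,l,s,c=cv2.connectedComponentsWithStats(m.astype(np.uint8))
    return [(c[i],s[i]) for i in range(1,n) if lo<s[i,4]<hi]
E
python3 - <<'E'
from h import *
np.set_printoptions(precision=4,suppress=True)
t=eyes.snapshot("top");s=eyes.snapshot("side")
for n,im in(("top",t),("side",s)):
    x=im.astype(int)
    for nm,m,lo in(("black",x.max(2)<45,20),("white",(x.min(2)>215),40),("brown",(x[:,:,0]-x[:,:,2]>45),40)):
        for c,st in blobs(m,lo):
            if (n=="top" and 150<c[0]<330 and 120<c[1]<240) or (n=="side" and 200<c[0]<330 and 155<c[1]<250): print(n,nm,c,st)
x=t.astype(int)
print(onz("top",[(282.7,156.7),(308,158.7),(277.3,196),(303.3,198)],.164))
P=onz("top",[(192.7,214)],.07)[0];B=onz("top",[(105.3,229)],.062)[0];print(P,B,np.linalg.norm((P-B)[:2]))
E
```

```text
top white [231.6178 159.288 ] [226 147  12  24 191]
top white [313.6744 150.7442] [304 148  17  10  43]
top white [283.0339 164.8644] [270 152  22  19  59]
top white [310.4545 166.1591] [302 159  16  13  44]
top white [226.3736 190.8084] [214 178  26  26 522]
top white [281.198 199.099] [265 185  25  25 101]
top white [306.2921 206.0225] [290 193  25  20  89]
top white [151.3662 221.2676] [104 208  92  23 284]
top brown [214.8796 154.0278] [203 140  25  29 540]
side black [237.3636 188.0227] [233 182   9  10  44]
side black [223.8    200.4222] [220 196   9   8  45]
side black [264.975 201.9  ] [261 199   9   6  40]
side black [252.6429 215.381 ] [248 212  10   7  42]
side white [264.9953 185.9671] [255 180  21  13 213]
side brown [297.7539 188.2668] [285 177  27  24 386]
[[ 0.6186 -0.182   0.164 ]
 [ 0.6144 -0.237   0.164 ]
 [ 0.5318 -0.1707  0.164 ]
 [ 0.5281 -0.2264  0.164 ]]
[0.4982 0.0279 0.07  ] [0.4604 0.239  0.062 ] 0.2144042260076033
```

Run:
```python
from h import *
np.set_printoptions(precision=4,suppress=True)
t=eyes.snapshot("top");s=eyes.snapshot("side")
x=t.astype(int);print([x[r,c].tolist() for r,c in((157,283),(147,177),(159,308),(154,245),(120,240))])
for n,im,W in(("top",t,(165,330,125,240)),("side",s,(200,330,155,225))):
    hsv=cv2.cvtColor(im,cv2.COLOR_RGB2HSV)
    for thr in(40,55,65):
      m=np.zeros(im.shape[:2],bool);m[W[2]:W[3],W[0]:W[1]]=(im.max(2)<thr)[W[2]:W[3],W[0]:W[1]]
      print(n,thr,[(c.round(1).tolist(),int(st[4])) for c,st in blobs(m,12,1500)])
# enlarged crops
a=cv2.resize(t[120:250,95:335,::-1],None,fx=3.3,fy=3.3,interpolation=cv2.INTER_CUBIC);cv2.imwrite("pics/c1.png",a)
b=cv2.resize(s[125:270,200:330,::-1],None,fx=4.1,fy=4.1,interpolation=cv2.INTER_CUBIC);cv2.imwrite("pics/c2.png",b)
print(a.shape,b.shape)
```

```text
[[96, 93, 99], [73, 70, 76], [93, 89, 95], [172, 187, 193], [110, 114, 127]]
top 40 []
top 55 []
top 65 [([175.0, 148.1], 25)]
side 40 [([237.0, 188.9], 34), ([224.2, 201.2], 33), ([265.0, 202.4], 31), ([252.6, 215.5], 36)]
side 55 [([314.4, 164.7], 22), ([236.9, 186.6], 80), ([223.7, 198.7], 89), ([264.7, 199.9], 91), ([252.0, 212.9], 100)]
side 65 [([314.4, 164.7], 28), ([236.8, 186.4], 85), ([223.6, 198.7], 95), ([264.7, 199.9], 94), ([252.0, 212.8], 102)]
(429, 792, 3) (594, 533, 3)
```

View pics/c1.png

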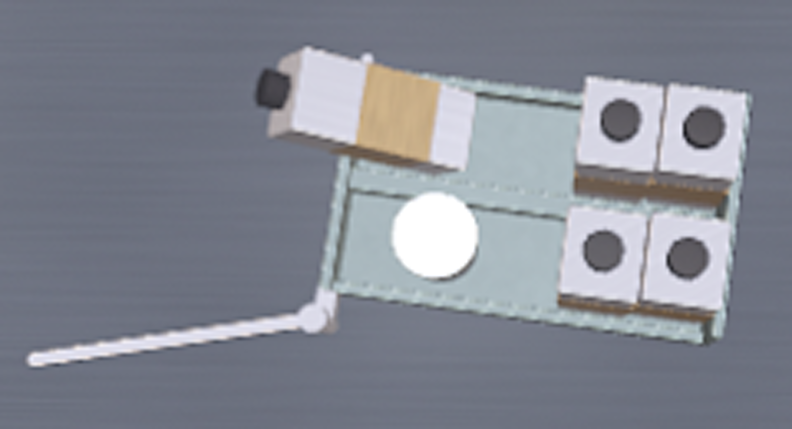

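View pics/c2.png

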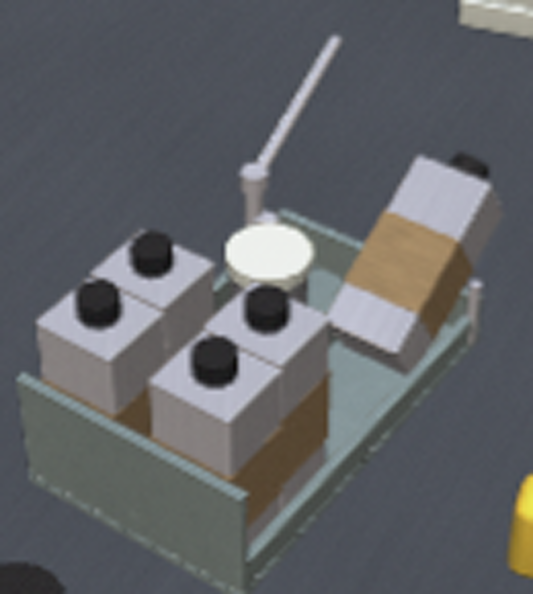

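The crops give refined positions for the caps, the keeper's pivot and end, the tub lid and the toppled tin's upper face edges: base edge (476,93)–(465,170) and shoulder edge (308,47)–(295,130). Next I'll fit the rack frame to them.

```bash
cat >> h.py <<'E'
def crop(p): return np.array(p,float)/3.3+[95,120]-0.35
E
python3 - <<'E'
from h import *
np.set_printoptions(precision=4,suppress=True)
T=crop([(620,120),(704,128),(604,250),(688,258)])
S=[(252.6+0,0)]*0+[(264.9,199.5-0.3),(252.2,212.5),(236.9,186.3),(223.7,198.4)]
W=onz("top",T,.164)[:,:2]
for a,b in zip(T,S):print("tri cap",*tri(a,b))
P=onz("top",crop([(312,317)]),.07)[0,:2];E=onz("top",crop([(38,359)]),.062)[0,:2];tub=onz("top",crop([(435,235)]),.080)[0,:2]
R=np.array([(44,-58),(44,-113),(-44,-58),(-44,-113),(-112,144)])/1e3
A=np.vstack([W,P])
a0,b0=R.mean(0),A.mean(0);U,_,V=np.linalg.svd((R-a0).T@(A-b0));M=(V.T@U.T);o=b0-M@a0
print("yaw",np.arctan2(M[1,0],M[0,0]),"o",o,"res mm",1e3*(A-(R@M.T+o)))
inv=lambda p:(np.asarray(p)[...,:2]-o)@M
print("tub",inv(tub),"bar end",inv(E),"angle",np.arctan2(*(inv(E)-[-.112,.144])[::-1]))
print("tin base -y edge",inv(onz("top",crop([(476,93),(465,170)]),.052)))
print("tin sh -y edge",inv(onz("top",crop([(308,47),(295,130)]),.126)))
print("rack corners",inv(onz("top",crop([(750,95),(368,59)]),.096)))
print(tri(crop([(476,93)])[0],(200+398/4.1,125+368/4.1)),"floor?")
print("tipped cap", tri(crop([(270,88)])[0],(314.4,164.7)))
E
```

```text
tri cap [ 0.6232 -0.1814  0.1548] 0.002487507605621968
tri cap [ 0.6184 -0.2373  0.1538] 0.0026548341358230343
tri cap [ 0.5353 -0.1711  0.1547] 0.002535540604064884
tri cap [ 0.5305 -0.2264  0.1541] 0.0020308638660010373
yaw -0.1284149028124476 o [ 0.5854 -0.1196] res mm [[-1.5428  1.0857]
 [ 0.4201  0.3638]
 [-1.2318 -0.0236]
 [ 1.1408 -0.0588]
 [ 1.2135 -1.3672]]
tub [-0.0402  0.0623] bar end [-0.1683  0.3378] angle 1.8533651040595984
tin base -y edge [[0.0744 0.0509]
 [0.0149 0.0504]]
tin sh -y edge [[0.0736 0.1659]
 [0.0136 0.1652]]
rack corners [[ 0.0885 -0.1474]
 [ 0.0783  0.128 ]]
(array([ 0.6708, -0.077 ,  0.0343]), np.float64(0.0016703272007479602)) floor?
tipped cap (array([0.6557, 0.0659, 0.1101]), np.float64(0.004018765491178943))
```

```bash
cat >> h.py <<'E'
from scipy.spatial.transform import Rotation as Ro
YAW=-0.1284;O=np.array([.5854,-.1196,0]);MR=Ro.from_euler('z',YAW).as_matrix()
def rack2w(p): return O+MR@np.asarray(p,float)
def w2rack(p): return MR.T@(np.asarray(p)-O)
def rot(th,yaw=0): # th deg lean to +y
    return MR@Ro.from_euler('z',yaw,degrees=True).as_matrix()@Ro.from_euler('x',-th,degrees=True).as_matrix()@np.array([[0,1,0],[1,0,0],[0,0,-1.]])
def rel(p,th,yaw=0,s=None):
    s=s or ctrl.sense();R0=np.array(s["tcp_rot"])
    return np.round(np.r_[Ro.from_matrix(R0.T@rot(th,yaw)).as_rotvec(),R0.T@(rack2w(p)-s["tcp_pos"])],3).tolist()
def tin(s,th,lift=0,x=.0444,yq=.0793):
    a=np.radians(th);return [x,yq+s*np.sin(a)-.027*np.cos(a),.006+lift+s*np.cos(a)+.027*np.sin(a)]
def where():
    s=ctrl.sense();print("t",s["time"],"rack",w2rack(s["tcp_pos"]).round(4),"tilt",np.degrees(np.arctan2(-(MR.T@s["tcp_rot"])[1,2],-(MR.T@s["tcp_rot"])[2,2])).round(1),"q",np.round(s["joint_pos"],2),"F",np.round(s["contact_force"],1),"w",s["grip_width"],s["grip_force"])
E
python3 - <<'E'
from h import *
p,e=tri(crop([(368,59)])[0],(200+475/4.1,125+283/4.1));print("post",w2rack(p),e)
print("row caps", [w2rack(q).round(4) for q in onz("top",crop([(620,120),(704,128),(604,250),(688,258)]),.164)])
print("via", rel([.044,.1,.33],0), rel(tin(.20,58),58), rel(tin(.093,58),58))
E
```

```text
post [0.08918879 0.13598973 0.05792934] 0.003053906504320654
row caps [array([ 0.0423, -0.0571,  0.164 ]), array([ 0.0444, -0.1126,  0.164 ]), array([-0.0452, -0.0582,  0.164 ]), array([-0.0428, -0.1129,  0.164 ])]
via [-0.001, -0.001, -1.187, 0.614, -0.487, -0.099] [-0.599, -0.887, -1.079, 0.665, -0.612, 0.096] [-0.599, -0.887, -1.079, 0.631, -0.528, 0.153]
```

The rows are not in the units I measure in: shifts go in shares of 0.75 m and turns go in shares of pi rad. I convert before sending: 0.614 m / 0.75 = 0.8187, -0.487 m / 0.75 = -0.6493, -1.187 rad / 3.1416 = -0.3778.

```bash
python3 shift.py '[[[0,0,-0.3778],[0.8187,-0.6493,-0.1333],0.85],[[0,0,-0.3778],[0.8187,-0.6493,-0.1333],0.85],[[0,0,-0.3778],[0.8187,-0.6493,-0.1333],0.85],[[0,0,-0.3778],[0.8187,-0.6493,-0.1333],0.85],[[0,0,-0.3778],[0.8187,-0.6493,-0.1333],0.85],[[0,0,-0.3778],[0.8187,-0.6493,-0.1333],0.85],[[0,0,-0.3778],[0.8187,-0.6493,-0.1333],0.85],[[0,0,-0.3778],[0.8187,-0.6493,-0.1333],0.85],[[0,0,-0.3778],[0.8187,-0.6493,-0.1333],0.85],[[0,0,-0.3778],[0.8187,-0.6493,-0.1333],0.85],[[0,0,-0.3778],[0.8187,-0.6493,-0.1333],0.85],[[0,0,-0.3778],[0.8187,-0.6493,-0.1333],0.85]]' 30; python3 -c "
from h import *
where();print(rel([.044,.1,.33],0),rel([.044,.33,.25],58))"
```

```text
time: 1.8
tcp_pos: [0.6187, -0.0565, 0.3267]
tcp_rot: [[0.127, 0.992, 0.001], [0.992, -0.127, -0.0], [-0.0, 0.001, -1.0]]
contact_force: [0.3, -0.4, 0.1]
grip_width: 0.853
grip_force: 0.0
t 1.8 rack [0.0249 0.0669 0.3267] tilt 0.0 q [-0.13  0.12  1.6  -0.    1.42 -0.  ] F [ 0.3 -0.4  0.1] w 0.8533523297684358 0.0
[0.001, 0.0, 0.001, 0.033, 0.019, -0.003] [0.001, -1.012, 0.0, 0.263, 0.019, 0.077]
```

In the tool's units: 0.263 m / 0.75 = 0.3507, 0.077 m / 0.75 = 0.1027, -1.012 rad / 3.1416 = -0.3221.

```bash
python3 shift.py '[[[0,-0.3221,0],[0.3507,0.0253,0.1027],0.85],[[0,-0.3221,0],[0.3507,0.0253,0.1027],0.85],[[0,-0.3221,0],[0.3507,0.0253,0.1027],0.85],[[0,-0.3221,0],[0.3507,0.0253,0.1027],0.85],[[0,-0.3221,0],[0.3507,0.0253,0.1027],0.85],[[0,-0.3221,0],[0.3507,0.0253,0.1027],0.85],[[0,-0.3221,0],[0.3507,0.0253,0.1027],0.85],[[0,-0.3221,0],[0.3507,0.0253,0.1027],0.85]]'; python3 -c "
from h import *
where();print(rel([.044,.33,.25],58),rel(tin(.2,58),58),rel(tin(.098,58),58))"
```

```text
time: 2.8
tcp_pos: [0.6706, 0.1996, 0.2503]
tcp_rot: [[0.07, 0.992, -0.108], [0.527, -0.128, -0.84], [-0.847, 0.002, -0.532]]
contact_force: [-0.1, -1.0, 0.7]
grip_width: 0.849
grip_force: 0.0
t 2.8 rack [0.0436 0.3275 0.2503] tilt 57.9 q [ 0.58  0.71  1.23 -0.75  1.9   0.72] F [-0.1 -1.   0.7] w 0.8490446896474687 0.0
[0.0, -0.002, -0.002, 0.002, 0.0, -0.002] [0.0, -0.002, -0.002, 0.048, 0.001, 0.14] [0.0, -0.002, -0.002, 0.048, 0.001, 0.242]
```

In the tool's units: 0.13 m / 0.75 = 0.1733, 0.048 m / 0.75 = 0.064.

```bash
python3 shift.py '[[[0,0,0],[0.064,0.0013,0.0667],0.85],[[0,0,0],[0.064,0.0013,0.1733],0.85],[[0,0,0],[0.064,0.0013,0.1733],0.85],[[0,0,0],[0.064,0.0013,0.1733],0.85],[[0,0,0],[0.064,0.0013,0.1733],0.85]]'
python3 - <<'E'
from h import *
where();print(rel(tin(.098,58),58))
t=eyes.snapshot("top");s=eyes.snapshot("side")
a=cv2.resize(t[110:210,140:270,::-1],None,fx=3,fy=3,interpolation=cv2.INTER_CUBIC);b=cv2.resize(s[110:210,240:370,::-1],None,fx=3,fy=3,interpolation=cv2.INTER_CUBIC)
cv2.imwrite("pics/g1.png",np.hstack([a,b]))
E
```

```text
time: 3.42
tcp_pos: [0.6619, 0.1168, 0.1426]
tcp_rot: [[0.072, 0.992, -0.106], [0.528, -0.128, -0.839], [-0.846, 0.005, -0.533]]
contact_force: [0.5, -0.5, -0.1]
grip_width: 0.847
grip_force: 0.0
t 3.425 rack [0.0456 0.2443 0.1426] tilt 57.8 q [ 0.5   0.71  1.43 -0.76  1.69  0.82] F [ 0.5 -0.5 -0.1] w 0.8474321537377613 0.0
[0.002, -0.004, -0.004, 0.001, -0.002, 0.114]
```

View pics/g1.png

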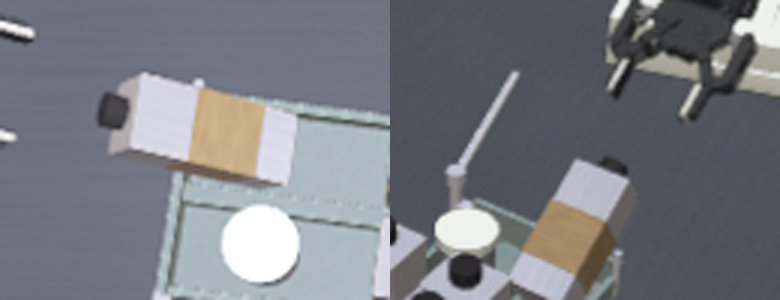

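The fingers straddle the tin's axis: top-view tips are at (30,30) and (12,137), with the cap at (113,110). I'll advance and grip.

In the tool's units: 0.114 m / 0.75 = 0.152, 0.09 m / 0.75 = 0.12.

```bash
python3 shift.py '[[[0,0,0],[0.0013,-0.0013,0.04],0.85],[[0,0,0],[0.0013,-0.0013,0.08],0.85],[[0,0,0],[0.0013,-0.0013,0.12],0.85],[[0,0,0],[0.0013,-0.0013,0.152],0.85],[[0,0,0],[0.0013,-0.0013,0.152],0.85],[[0,0,0],[0.0013,-0.0013,0.152],0.85]]'; python3 -c "
from h import *
where();print(rel(tin(.098,58),58))"
```

```text
time: 4.28
tcp_pos: [0.6479, 0.0216, 0.0791]
tcp_rot: [[0.069, 0.992, -0.107], [0.526, -0.127, -0.841], [-0.847, 0.001, -0.531]]
contact_force: [0.8, -0.0, 0.8]
grip_width: 0.846
grip_force: 0.0
t 4.275 rack [0.0439 0.148  0.0791] tilt 57.9 q [ 0.4   0.7   1.59 -0.83  1.53  0.87] F [ 0.8 -0.   0.8] w 0.8463248960760845 0.0
[0.002, -0.001, -0.001, -0.001, 0.001, -0.001]
```

```bash
python3 shift.py '[[[0,0,0],[0,0,0],0.0],[[0,0,0],[0,0,0],0.0],[[0,0,0],[0,0,0],0.0],[[0,0,0],[0,0,0],0.0],[[0,0,0],[0,0,0],0.0],[[0,0,0],[0,0,0],0.0]]' 40; python3 -c "
from h import *
where()
for th in (50,40,30,20,10,0): print(th,rel(tin(.098,th,.002),th))"
```

```text
time: 5.03
tcp_pos: [0.6476, 0.0209, 0.0789]
tcp_rot: [[0.068, 0.992, -0.107], [0.526, -0.127, -0.841], [-0.848, 0.001, -0.53]]
contact_force: [3.7, 5.1, 5.4]
grip_width: 0.696
grip_force: 50.1
t 5.025 rack [0.0437 0.1473 0.0789] tilt 58.0 q [ 0.4   0.7   1.6  -0.83  1.53  0.87] F [3.7 5.1 5.4] w 0.6955656398012462 50.072699189186096
50 [0.002, 0.139, -0.0, -0.016, 0.001, 0.002]
40 [0.002, 0.314, -0.0, -0.032, 0.001, 0.01]
30 [0.002, 0.488, -0.0, -0.046, 0.001, 0.021]
20 [0.002, 0.663, 0.0, -0.058, 0.001, 0.035]
10 [0.002, 0.837, 0.0, -0.067, 0.001, 0.05]
0 [0.002, 1.012, 0.0, -0.073, 0.001, 0.066]
```

In the tool's units: -0.073 m / 0.75 = -0.0973, -0.07 m / 0.75 = -0.0933, 1.012 rad / 3.1416 = 0.3221.

```bash
python3 shift.py '[[[0,0.0442,0],[-0.0213,0.0013,0.0027],0],[[0,0.0719,0],[-0.032,0.0013,0.008],0],[[0,0.0999,0],[-0.0427,0.0013,0.0133],0],[[0,0.1273,0],[-0.052,0.0013,0.02],0],[[0,0.1553,0],[-0.0613,0.0013,0.028],0],[[0,0.183,0],[-0.0693,0.0013,0.0373],0],[[0,0.211,0],[-0.0773,0.0013,0.0467],0],[[0,0.2387,0],[-0.084,0.0013,0.056],0],[[0,0.2664,0],[-0.0893,0.0013,0.0667],0],[[0,0.2944,0],[-0.0933,0.0013,0.0773],0],[[0,0.3221,0],[-0.0973,0.0013,0.088],0],[[0,0.3221,0],[-0.0973,0.0013,0.088],0]]' 60
python3 - <<'E'
from h import *
where();print(rel(tin(.098,0,.002),0))
t=eyes.snapshot("top");s=eyes.snapshot("side")
a=cv2.resize(t[110:210,140:270,::-1],None,fx=3,fy=3,interpolation=cv2.INTER_CUBIC);b=cv2.resize(s[110:210,230:360,::-1],None,fx=3,fy=3,interpolation=cv2.INTER_CUBIC)
cv2.imwrite("pics/g2.png",np.hstack([a,b]))
E
```

```text
time: 6.52
tcp_pos: [0.6335, -0.0754, 0.1068]
tcp_rot: [[0.132, 0.991, -0.004], [0.991, -0.132, 0.003], [0.002, -0.004, -1.0]]
contact_force: [-6.4, -1.1, 16.1]
grip_width: 0.697
grip_force: 67.8
t 6.525 rack [0.0421 0.05   0.1068] tilt -0.1 q [-0.16  0.3   1.8   0.    1.05 -0.03] F [-6.4 -1.1 16.1] w 0.696904332556206 67.77661085128784
[-0.004, -0.002, -0.004, 0.002, 0.002, 0.001]
```

View pics/g2.png

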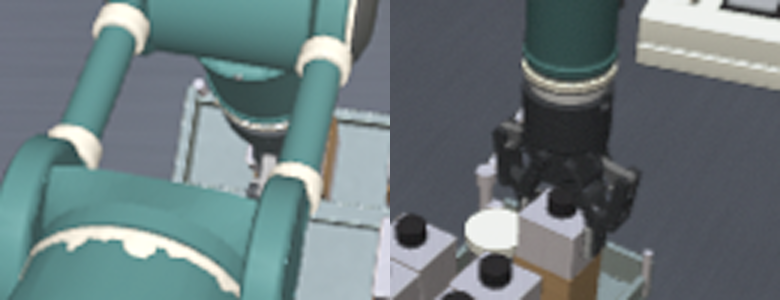

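Upright: the side crop shows the tin at (560,230) square in its lane, gripped. It is pressing on the floor slightly, so I'll ease up and check the force.

In the tool's units: -0.001 m / 0.75 = -0.0013.

```bash
python3 shift.py '[[[0,0,0],[0,0.0013,-0.0013],0],[[0,0,0],[0,0.0013,-0.0013],0]]' 40; python3 shift.py '[[[0,0,0],[-0.0107,0,0],0],[[0,0,0],[-0.0213,0,0],0],[[0,0,0],[-0.032,0,0],0],[[0,0,0],[-0.0427,0,0],0],[[0,0,0],[-0.0533,0,0],0],[[0,0,0],[-0.056,0,0],0]]'; python3 -c "
from h import *
where()"
```

```text
time: 6.88
tcp_pos: [0.6338, -0.0748, 0.1069]
tcp_rot: [[0.129, 0.992, -0.006], [0.992, -0.129, -0.0], [-0.001, -0.006, -1.0]]
contact_force: [-7.1, -3.1, 13.3]
grip_width: 0.698
grip_force: 67.2
time: 7.62
tcp_pos: [0.6314, -0.1156, 0.1059]
tcp_rot: [[0.129, 0.992, -0.0], [0.992, -0.129, 0.0], [0.0, -0.0, -1.0]]
contact_force: [0.9, 3.6, 2.3]
grip_width: 0.69
grip_force: 66.6
t 7.625 rack [0.0451 0.0099 0.1059] tilt -0.0 q [-0.22  0.3   1.8   0.    1.04 -0.09] F [0.9 3.6 2.3] w 0.6901212455185206 66.61996722221375
```

Run:
```python
from h import *
s=eyes.snapshot("side")
cv2.imwrite("pics/g3.png",cv2.resize(s[160:260,220:330,::-1],None,fx=6,fy=6,interpolation=cv2.INTER_CUBIC))
```

```text
(no output)
```

View pics/g3.png

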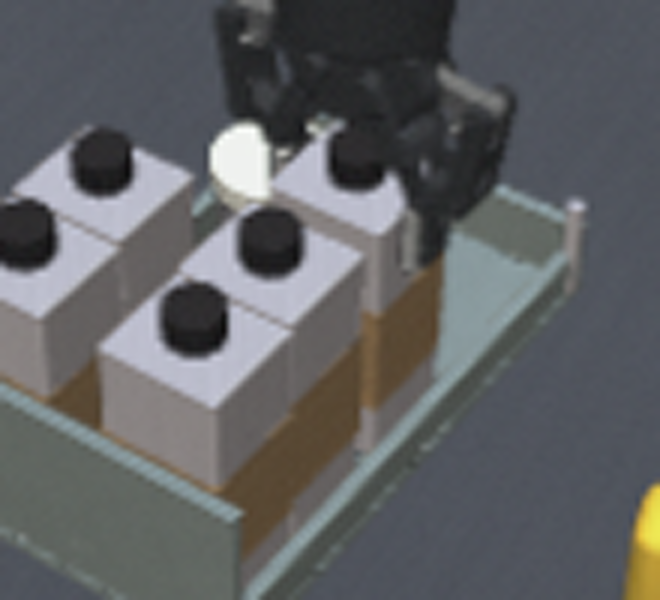

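Cap centres in this crop: b1 (195,318), b2 (271,242), our tin (357,157). I'll convert these to a remaining gap.

```bash
cat >> h.py <<'E'
def sidecaps():
    s=eyes.snapshot("side");m=np.zeros(s.shape[:2],bool);m[170:222,245:288]=(s.max(2)<50)[170:222,245:288]
    return s,m
E
python3 - <<'E'
from h import *
px=np.array([(195,318),(271,242),(357,157)])/6+[220,160]-.4
q=np.array([w2rack(p) for p in onz("side",px,.157)]);print(q.round(4),np.diff(q[:,1]))
E
```

```text
[[ 0.0507 -0.1145  0.157 ]
 [ 0.0489 -0.0598  0.157 ]
 [ 0.0472  0.0064  0.157 ]] [0.05466735 0.06626244]
```

In the tool's units: -0.01 m / 0.75 = -0.0133, -0.007 m / 0.75 = -0.0093.

```bash
python3 shift.py '[[[0,0,0],[-0.0053,0,0],0],[[0,0,0],[-0.0093,0,0],0],[[0,0,0],[-0.0133,0,0],0],[[0,0,0],[-0.0133,0,0],0]]'
python3 - <<'E'
from h import *
where()
s=eyes.snapshot("side")
cv2.imwrite("pics/g4.png",cv2.resize(s[160:260,220:330,::-1],None,fx=6,fy=6,interpolation=cv2.INTER_CUBIC))
E
```

```text
time: 8.18
tcp_pos: [0.6299, -0.1256, 0.1058]
tcp_rot: [[0.128, 0.992, -0.001], [0.992, -0.128, -0.001], [-0.001, -0.001, -1.0]]
contact_force: [0.2, -0.7, 0.4]
grip_width: 0.693
grip_force: 66.3
t 8.175 rack [ 0.0449 -0.0003  0.1058] tilt 0.0 q [-0.24  0.31  1.79 -0.    1.04 -0.11] F [ 0.2 -0.7  0.4] w 0.6931715233708169 66.2565815448761
```

View pics/g4.png

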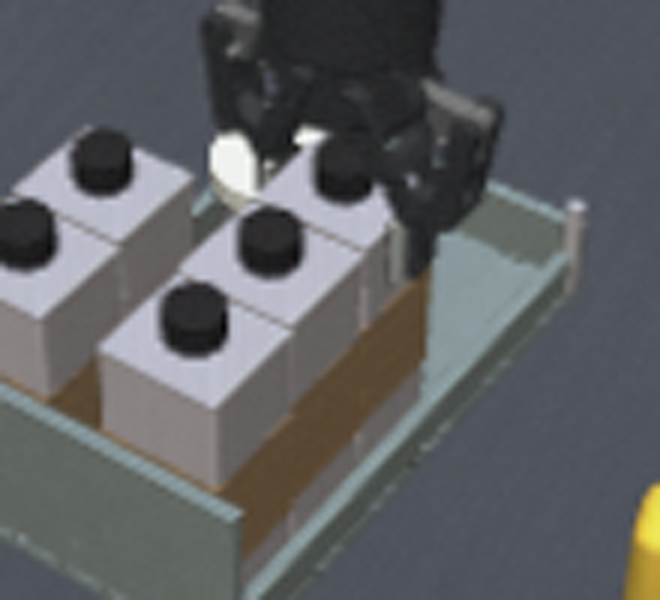

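The tin's cap is now at (343,171), so about 2 mm remains. I'll creep in, watching the force.

In the tool's units: -0.001 m / 0.75 = -0.0013.

```bash
python3 shift.py '[[[0,0,0],[-0.0013,0,0],0],[[0,0,0],[-0.0013,0,0],0]]'|grep -E "tcp_pos|force"; python3 shift.py '[[[0,0,0],[-0.0007,0,0],0],[[0,0,0],[-0.0007,0,0],0]]'|grep -E "tcp_pos|force";python3 shift.py '[[[0,0,0],[-0.0007,0,0],0],[[0,0,0],[-0.0007,0,0],0]]'|grep -E "tcp_pos|force"
python3 - <<'E'
from h import *
s,m=sidecaps();where()
for c,st in blobs(m,20):
    print(c,st,w2rack(onz("side",[c],.157)[0]).round(4))
E
```

```text
tcp_pos: [0.6299, -0.1259, 0.1059]
contact_force: [-0.4, 0.9, -0.0]
grip_force: 66.3
tcp_pos: [0.6298, -0.1261, 0.1059]
contact_force: [0.8, 1.8, -1.1]
grip_force: 66.2
tcp_pos: [0.6298, -0.127, 0.1059]
contact_force: [0.0, 1.8, -2.0]
grip_force: 66.1
t 9.025 rack [ 0.045  -0.0017  0.1059] tilt 0.0 q [-0.24  0.31  1.79 -0.    1.04 -0.11] F [ 0.   0.5 -3.5] w 0.6933020048967788 66.07222080230713
[273.65531915 179.2787234 ] [255 170  33  28 470] [0.0205 0.0203 0.157 ]
[264.88095238 199.72619048] [260 195  10  11  84] [ 0.0487 -0.059   0.157 ]
[252.2        212.77894737] [247 208  11  11  95] [ 0.0512 -0.1149  0.157 ]
```

In the tool's units: 0.001 m / 0.75 = 0.0013.

```bash
python3 shift.py '[[[0,0,0],[0,0,0.0013],0],[[0,0,0],[0,0,0.0013],0]]'|grep -E "tcp_pos|force"; python3 shift.py '[[[0,0,0],[-0.0009,0,0],0],[[0,0,0],[-0.0009,0,0],0]]'|grep -E "tcp_pos|force";python3 shift.py '[[[0,0,0],[0,0,0.0007],0],[[0,0,0],[-0.0007,0,0.0007],0]]'|grep -E "tcp_pos|force"
```

```text
tcp_pos: [0.6298, -0.127, 0.1058]
contact_force: [-3.6, 2.6, 4.2]
grip_force: 66.7
tcp_pos: [0.6298, -0.1272, 0.1058]
contact_force: [-2.7, 3.6, 5.3]
grip_force: 66.9
tcp_pos: [0.6298, -0.1274, 0.1059]
contact_force: [-4.6, 5.1, 8.1]
grip_force: 67.3
```

In the tool's units: 0.17 m / 0.75 = 0.2267, -0.14 m / 0.75 = -0.1867.

```bash
python3 shift.py '[[[0,0,0],[0,0,0],0.82],[[0,0,0],[0,0,0],0.82],[[0,0,0],[0,0,0],0.82],[[0,0,0],[0,0,-0.04],0.82],[[0,0,0],[0,0,-0.1067],0.82],[[0,0,0],[0,0,-0.1867],0.82],[[0,0,0],[0,0,-0.1867],0.82],[[0,0,0],[0.08,0,-0.1867],0],[[0,0,0],[0.16,0,-0.1867],0],[[0,0,0],[0.2267,0,-0.1867],0],[[0,0,0],[0.2267,0,-0.1867],0],[[0,0,0],[0.2267,0,-0.1867],0]]'
python3 - <<'E'
from h import *
where()
t=eyes.snapshot("top");s=eyes.snapshot("side")
b=cv2.resize(s[160:260,220:330,::-1],None,fx=4,fy=4,interpolation=cv2.INTER_CUBIC);a=cv2.resize(t[130:230,200:299,::-1],None,fx=4,fy=4,interpolation=cv2.INTER_CUBIC)
cv2.imwrite("pics/g5.png",np.hstack([a[:400],b[:400,:400]]))
m=np.zeros(s.shape[:2],bool);m[165:225,245:300]=(s.max(2)<50)[165:225,245:300]
for c,st in blobs(m,20): print(c,st[4],w2rack(onz("side",[c],.157)[0]).round(4))
E
```

```text
time: 11.28
tcp_pos: [0.6512, 0.0402, 0.2436]
tcp_rot: [[0.127, 0.992, -0.002], [0.992, -0.127, -0.001], [-0.001, -0.001, -1.0]]
contact_force: [0.3, -0.3, 0.0]
grip_width: -0.002
grip_force: 0.0
t 11.275 rack [0.0448 0.1669 0.2436] tilt 0.1 q [ 0.02  0.22  1.64 -0.    1.29  0.15] F [ 0.3 -0.3  0. ] w -0.0021156904632468974 0.0
[276.97530864 188.        ] 81 [ 0.0477 -0.0042  0.157 ]
[264.8        199.74117647] 85 [ 0.0486 -0.0592  0.157 ]
[252.25531915 212.76595745] 94 [ 0.0513 -0.1147  0.157 ]
```

View pics/g5.png

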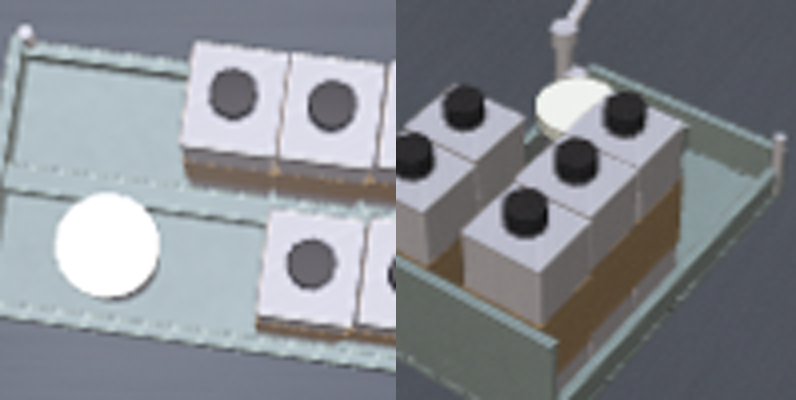

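The tin stands upright against the row: cap spacing is 55.0 mm against 55.5 mm for b1–b2, and b1 and b2 are unmoved. The tub at (107,245) is undisturbed. Now the keeper.

```bash
cat >> h.py <<'E'
def key(f,z=.048,rho=.165,ex=0):
    s=.0145*abs(np.sin(f))+.011*abs(np.cos(f))+.005+ex
    return [-.112+rho*np.cos(f)-s*np.sin(f),.144+rho*np.sin(f)+s*np.cos(f),z]
E
python3 -c "
from h import *
print(key(2.1),rel(key(2.1,.2),0),rel(key(2.1),0))
for f in np.arange(1.95,-.06,-.15):print(f.round(2),rel(key(f),0))"
```

```text
[np.float64(-0.21521371179521567), np.float64(0.27478282514144015), 0.048] [-0.001, 0.001, -0.001, 0.109, -0.26, 0.044] [-0.001, 0.001, -0.001, 0.109, -0.26, 0.196]
1.95 [-0.001, 0.001, -0.001, 0.123, -0.239, 0.196]
1.8 [-0.001, 0.001, -0.001, 0.134, -0.216, 0.196]
1.65 [-0.001, 0.001, -0.001, 0.141, -0.19, 0.196]
1.5 [-0.001, 0.001, -0.001, 0.144, -0.166, 0.196]
1.35 [-0.001, 0.001, -0.001, 0.144, -0.142, 0.196]
1.2 [-0.001, 0.001, -0.001, 0.14, -0.118, 0.196]
1.05 [-0.001, 0.001, -0.001, 0.133, -0.095, 0.196]
0.9 [-0.001, 0.001, -0.001, 0.122, -0.073, 0.196]
0.75 [-0.001, 0.001, -0.001, 0.107, -0.052, 0.196]
0.6 [-0.001, 0.001, -0.001, 0.09, -0.033, 0.196]
0.45 [-0.001, 0.001, -0.001, 0.069, -0.018, 0.196]
0.3 [-0.001, 0.001, -0.001, 0.046, -0.005, 0.196]
0.15 [-0.001, 0.001, -0.001, 0.021, 0.004, 0.196]
0.0 [-0.001, 0.001, -0.001, -0.006, 0.008, 0.196]
```

In the tool's units: -0.26 m / 0.75 = -0.3467, 0.196 m / 0.75 = 0.2613.

```bash
python3 shift.py '[[[0,0,0],[0.1453,-0.3467,0.0533],0],[[0,0,0],[0.1453,-0.3467,0.0533],0],[[0,0,0],[0.1453,-0.3467,0.0533],0],[[0,0,0],[0.1453,-0.3467,0.0533],0],[[0,0,0],[0.1453,-0.3467,0.0533],0],[[0,0,0],[0.1453,-0.3467,0.0533],0],[[0,0,0],[0.1453,-0.3467,0.1333],0],[[0,0,0],[0.1453,-0.3467,0.2],0],[[0,0,0],[0.1453,-0.3467,0.2613],0],[[0,0,0],[0.1453,-0.3467,0.2613],0],[[0,0,0],[0.1453,-0.3467,0.2613],0]]'; python3 -c "
from h import *
where()
for f in np.arange(1.95,-.06,-.15):print(f.round(2),rel(key(f),0))"
```

```text
time: 12.75
tcp_pos: [0.4096, 0.1815, 0.0502]
tcp_rot: [[0.129, 0.992, 0.002], [0.992, -0.129, 0.001], [0.001, 0.002, -1.0]]
contact_force: [-0.2, 0.0, 0.2]
grip_width: -0.002
grip_force: 0.0
t 12.75 rack [-0.2129  0.2761  0.0502] tilt -0.0 q [ 0.36  0.03  2.24 -0.    0.87  0.49] F [-0.2  0.   0.2] w -0.0018209280650544595 0.0
1.95 [0.002, -0.001, -0.001, 0.013, 0.019, 0.002]
1.8 [0.002, -0.001, -0.001, 0.024, 0.042, 0.002]
1.65 [0.002, -0.001, -0.001, 0.031, 0.068, 0.002]
1.5 [0.002, -0.001, -0.001, 0.034, 0.092, 0.002]
1.35 [0.002, -0.001, -0.001, 0.034, 0.116, 0.002]
1.2 [0.002, -0.001, -0.001, 0.03, 0.14, 0.002]
1.05 [0.002, -0.001, -0.001, 0.023, 0.163, 0.003]
0.9 [0.002, -0.001, -0.001, 0.012, 0.185, 0.003]
0.75 [0.002, -0.001, -0.001, -0.003, 0.206, 0.003]
0.6 [0.002, -0.001, -0.001, -0.02, 0.225, 0.003]
0.45 [0.002, -0.001, -0.001, -0.041, 0.24, 0.003]
0.3 [0.002, -0.001, -0.001, -0.064, 0.253, 0.003]
0.15 [0.002, -0.001, -0.001, -0.089, 0.261, 0.003]
0.0 [0.002, -0.001, -0.001, -0.116, 0.266, 0.003]
```

The rows are not in the units I measure in: shifts go in shares of 0.75 m and turns go in shares of pi rad. I convert before sending: 0.253 m / 0.75 = 0.3373, 0.24 m / 0.75 = 0.32.

```bash
python3 shift.py '[[[0,0,0],[0.0173,0.0253,0],0],[[0,0,0],[0.032,0.056,0],0],[[0,0,0],[0.0413,0.0907,0],0],[[0,0,0],[0.0453,0.1227,0],0],[[0,0,0],[0.0453,0.1547,0],0],[[0,0,0],[0.04,0.1867,0],0],[[0,0,0],[0.0307,0.2173,0],0],[[0,0,0],[0.016,0.2467,0],0],[[0,0,0],[-0.004,0.2747,0],0],[[0,0,0],[-0.0267,0.3,0],0],[[0,0,0],[-0.0547,0.32,0],0],[[0,0,0],[-0.0853,0.3373,0],0]]'
python3 - <<'E'
from h import *
where()
for f in (.15,0,-.05):print(f,rel(key(f),0))
t=eyes.snapshot("top");s=eyes.snapshot("side")
b=cv2.resize(s[110:210,220:340,::-1],None,fx=3,fy=3,interpolation=cv2.INTER_CUBIC);a=cv2.resize(t[110:210,140:270,::-1],None,fx=3,fy=3,interpolation=cv2.INTER_CUBIC)
cv2.imwrite("pics/k1.png",np.hstack([a,b]))
E
```

```text
time: 14.25
tcp_pos: [0.6511, 0.0843, 0.0487]
tcp_rot: [[0.128, 0.992, -0.0], [0.992, -0.128, 0.0], [-0.0, -0.0, -1.0]]
contact_force: [0.5, -0.1, 0.2]
grip_width: 0.001
grip_force: 0.3
t 14.25 rack [0.0391 0.2106 0.0487] tilt 0.0 q [0.09 0.39 1.8  0.   0.95 0.22] F [ 0.5 -0.1  0.2] w 0.0006347204251350165 0.26170450262725353
0.15 [-0.0, 0.0, 0.0, -0.024, 0.009, 0.001]
0 [-0.0, 0.0, 0.0, -0.051, 0.014, 0.001]
-0.05 [-0.0, 0.0, 0.0, -0.058, 0.015, 0.001]
```

View pics/k1.png

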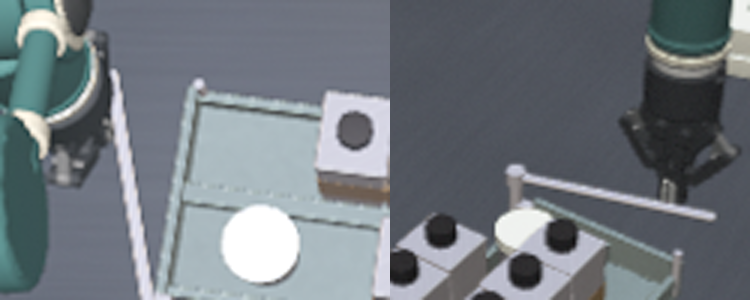

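The bar is being pushed by the fingers and is about 0.3 rad from shut, with its free end at (115,75) in the top crop. I'll close it onto its stop.

In the tool's units: -0.048 m / 0.75 = -0.064, -0.043 m / 0.75 = -0.0573.

```bash
python3 shift.py '[[[0,0,0],[-0.0173,0.0067,0],0],[[0,0,0],[-0.032,0.012,0],0],[[0,0,0],[-0.0453,0.0147,0],0],[[0,0,0],[-0.0573,0.0173,0],0],[[0,0,0],[-0.064,0.0187,0],0],[[0,0,0],[-0.064,0.0187,0],0]]'; python3 -c "
from h import *
where()"
```

```text
time: 15.1
tcp_pos: [0.6582, 0.0362, 0.0488]
tcp_rot: [[0.128, 0.992, 0.0], [0.992, -0.128, -0.0], [-0.0, 0.0, -1.0]]
contact_force: [-0.6, 0.1, 0.2]
grip_width: -0.004
grip_force: 0.0
t 15.1 rack [0.0523 0.1638 0.0488] tilt 0.0 q [ 0.02  0.4   1.79 -0.    0.96  0.15] F [-0.6  0.1  0.2] w -0.003501371407723518 0.0
```

In the tool's units: -0.004 m / 0.75 = -0.0053, -0.002 m / 0.75 = -0.0027.

```bash
python3 shift.py '[[[0,0,0],[-0.0027,0,0],0],[[0,0,0],[-0.0053,0,0],0],[[0,0,0],[-0.0053,0,0],0]]'; python3 -c "
from h import *
where()"
```

```text
time: 15.48
tcp_pos: [0.6576, 0.0326, 0.0488]
tcp_rot: [[0.128, 0.992, 0.0], [0.992, -0.128, -0.0], [-0.0, 0.0, -1.0]]
contact_force: [-0.5, 0.9, 0.5]
grip_width: 0.004
grip_force: 0.0
t 15.475 rack [0.0522 0.1602 0.0488] tilt 0.0 q [ 0.01  0.39  1.79 -0.    0.96  0.14] F [-0.5  0.9  0.5] w 0.004272993991204778 0.0
```

In the tool's units: -0.0015 m / 0.75 = -0.002.

```bash
for i in 1 ; do python3 shift.py '[[[0,0,0],[-0.002,0,0],0],[[0,0,0],[-0.002,0,0],0]]'|grep -E "tcp_pos|contact"; python3 shift.py '[[[0,0,0],[-0.002,0,0],0],[[0,0,0],[-0.002,0,0],0]]'|grep -E "tcp_pos|contact"; done
```

```text
tcp_pos: [0.6575, 0.0318, 0.0487]
contact_force: [0.6, 3.2, -0.7]
tcp_pos: [0.6575, 0.0317, 0.0488]
contact_force: [1.0, 8.8, -0.6]
```

It's on the hard stop: force is rising with no motion. I'll back off, clear away, and check.

In the tool's units: 0.3 m / 0.75 = 0.4, 0.25 m / 0.75 = 0.3333.

```bash
python3 shift.py '[[[0,0,0],[-0.0013,0,0],0],[[0,0,0],[-0.0013,0,0],0],[[0,0,0],[0.0267,0,0],0],[[0,0,0],[0.08,0,0],0],[[0,0,0],[0.1333,0,-0.0667],0],[[0,0,0],[0.2,0,-0.1333],0],[[0,0,0],[0.2667,0,-0.2],0],[[0,0,0],[0.3333,0,-0.2667],0],[[0,0,0],[0.4,0,-0.2667],0],[[0,0,0],[0.4,0,-0.2667],0],[[0,0,0],[0.4,0,-0.2667],0]]'
python3 - <<'E'
from h import *
where()
t=eyes.snapshot("top");s=eyes.snapshot("side")
a=cv2.resize(t[110:250,150:340,::-1],(520,383),interpolation=cv2.INTER_CUBIC);b=cv2.resize(s[150:250,220:293,::-1],(280,383),interpolation=cv2.INTER_CUBIC)
cv2.imwrite("pics/end.png",np.hstack([a,b]))
E
```

```text
time: 17.35
tcp_pos: [0.695, 0.3277, 0.2479]
tcp_rot: [[0.126, 0.992, -0.001], [0.992, -0.126, -0.002], [-0.002, -0.001, -1.0]]
contact_force: [-0.7, -0.7, -0.5]
grip_width: -0.003
grip_force: 0.0
t 17.35 rack [0.0514 0.4577 0.2479] tilt 0.1 q [ 0.41  0.43  1.35 -0.    1.36  0.54] F [-0.7 -0.7 -0.5] w -0.0033390128321912523 0.0
```

View pics/end.png

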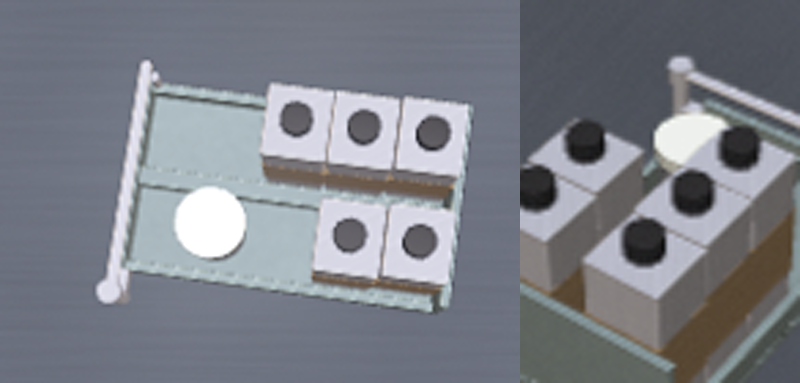

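The bar lies across the mouth from (108,290) to (146,66), against the stop post. The three far-lane caps are evenly spaced at (297,119), (363,127) and (433,133), and the tub is in place. I'm handing the job in.

```bash
python3 -c "
from workcell import ctrl, eyes, order
print(order.finish_job())"
```

```text
the job is handed in; nothing more can be done
None
```

The tin is upright in the far lane and up against the row, to within the roughly 1 mm I could measure; the keeper bar is shut on its stop, and the job was handed in at about 17.5 s. The neighbouring tins and the tub looked undisturbed; the spanner and jar weren't re-checked, though the arm worked well clear of them.

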